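# Pull the bottle tray up to the tape line

### The job

Two white trays stand side by side on the lab bench. Reach over the one that carries the capped bottle, get a fingertip behind its far wall and drag the tray along the bench, without lifting it, until its near edge lies on the tape line and parallel to it. Keep the bottle standing in the tray, leave the other tray where it is, and let go.

Things in the scene. Friction and masses are not known exactly. Their poses are not given: they have to be found in the camera images.
- tray: The tray to move: white plastic, 160 deep (x) x 190 wide (y) x 40 high over an outward lip (5 wide, 5 thick) at the top of its 4 mm walls. Origin: centre of underside; x to the far wall, away from the robot, z up. Far and near lip edges at x = +80 and -80. Slides freely, 0.4 to 0.9 kg loaded, up to 7 deg askew, bench clear 80 mm behind. Bottle and two vials stand in its near half.
- other_tray: The tray to leave alone: same make and size, holding a small open beaker and a dish. Which tray is left and which right is random; a glass beaker stands on the bench in the gap between them. Origin and axes as for the other tray.
- bottle: Capped amber glass bottle, 52 mm across, 85 mm tall, loose, standing upright in the tray to move. Origin at the centre of its underside, z up.
- line: Straight strip of pale masking tape stuck flat on the black bench on the robot's side of both trays, 20 mm wide (x) and 620 mm long (y). Origin at its centre at bench height; x points away from the robot, y along the strip.
Mind the look-alikes: they are no part of the job. What is shaped like the tray but black is not meant.

How it is judged:
By the outcome, as a careful person would: the job done as asked, in the order asked, and still so for the second after the job is handed in, with the robot touching nothing.
It also fails if it takes over 35 s, if anything falls off the work surface, if the arm or the gripper's body presses on something with over 40 N, if the wrist force passes 120 N, or if a joint passes its speed limit or range.

### The arm

A 6-joint arm with a two-finger parallel gripper is mounted at the origin on the work surface. World frame = base frame: x ahead of the robot, y to its left, z up, the work surface at z = 0. Lengths are in m, angles in rad, forces in N, time in s.
With the tool pointing down it reaches from about 0.325 to 0.775 m from the base axis. Payload 5.5 kg.
Tool frame: the origin (TCP) lies between the finger pads; the fingertips stand 8 mm ahead of it and the grasp point (between the pads) lies 11 mm behind it (tcp_to_tips is the distance from the TCP to the fingertips, in m); z points along the fingers, y is the direction in which the jaws open and shut (so a half turn about z gives the same grasp; the last joint's range is limited). The gripper opens to 88 mm and grips with 3 to 60 N. Pads are 20 mm wide; open, the fingers measure 115 mm over their backs; the gripper's body (75 mm by 178 mm) begins 61 mm behind the grasp point.
Start: joints at [1.09, 0.091, 1.231, -0, 1.82, -0.057], TCP at [0.247, 0.547, 0.231] pointing down, gripper open.
Joint ranges: [-2.87, 2.87], [-0.86, 2.18], [0.17, 2.46], [-1.51, 4.65], [0.06, 2.69], [-2.65, 2.65]. Speed limits (rad/s): [2.57, 2.57, 3.01, 3.14, 3.14, 3.14].

### API

Orientations are given as a unit quaternion [w, x, y, z].
In Python, from bench import * gives the robot as it stands. Calls block until the motion is done:
- move_to(position, orientation): joint-space move of the TCP to a pose.
- move_l(position, speed=0.15, orientation=None): straight line of the TCP; orientation=None keeps the orientation; speed is the mean speed in m/s.
- movej(angles): joint-space move.
- gripper_open() and close(): open the fingers fully, or close them until they stop; the grip force is fixed at half the most.
- hold(seconds).
- inverse_kinematics(position, orientation): joint angles nearest the present ones, or None.
- state(): the state.
- get_image(name): name is "scene" or "top" or "wrist"; returns a dict with "frame" (480x640x3 uint8, blue, green, red), "depth" (480x640 float32, m along the optical axis (not along the pixel's ray), 0 where there is no reading), "camera_matrix" (3x3 intrinsics, pixels), "view" (4x4, takes a point from world to camera coordinates). Camera axes: x right, y up, looking along -z (the intrinsics and any distortion apply to the point x, -y, -z); pixel columns grow to the right and rows downward; lengths in m; the calibration is good to about 2 mm. A picture is of the moment at which its call begins.
A pose or a line that the arm cannot do raises IKError and nothing moves.
- job_done(): hands the job in, once; it reports no verdict.
The state is a dict: "time": time; "joint_pos": joint angles; "dq": joint speeds; "joint_torque": joint torques, N m; "ee_pos": TCP position; "ee_rot": TCP orientation; "ft_force": force on the tool from outside, world axes, zero at the start; "moment": the same for the moment, N m; "finger_gap": finger opening in m.
Only numpy, scipy, OpenCV 4.12 (cv2) and the standard library are available. Lean on these libraries where they do the work, as an engineer would, in place of code of your own. Each camera call takes 0.05 s, during which the arm holds its last target. There are 200 camera calls.

## Working session

There is one attempt and no reset: what is moved stays moved. The work goes in short steps, each a Python script; the robot and the scene stay as the last script left them, time stands still between calls to the robot, and variables do not carry over. Pictures are saved under pics/ and viewed, about 8 in all and at most 12, crops included, and the job is handed in when it is done.

```bash
mkdir -p pics
python3 - <<'E'
from bench import *
import cv2,numpy as np
for n in("top","scene"):
    g=get_image(n); cv2.imwrite(f"pics/{n}0.png",g["frame"]); np.savez(f"{n}0.npz",**g)
    print(n,g["camera_matrix"],g["view"],[k for k in g],(g["depth"]>0).mean())
s=state();print(s["time"],s["ee_pos"],s["ee_rot"],s["finger_gap"])
E
```

```text
top [[559.29465468   0.         322.16889837]
 [  0.         559.29465468 239.10235034]
 [  0.           0.           1.        ]] [[ 0.01273142 -0.99987664  0.00919895 -0.03421279]
 [ 0.99721657  0.01337238  0.07335044 -0.48282494]
 [-0.0734644   0.00823949  0.9972638  -0.78513022]
 [ 0.          0.          0.          1.        ]] ['frame', 'depth', 'camera_matrix', 'view'] 0.9959765625
scene [[437.2952804    0.         322.706745  ]
 [  0.         437.2952804  240.72012388]
 [  0.           0.           1.        ]] [[ 0.35171406  0.93578186 -0.02468849 -0.14959065]
 [-0.49489799  0.20826476  0.84362419  0.20213761]
 [ 0.79458996 -0.2844962   0.53636621 -1.04948244]
 [ 0.          0.          0.          1.        ]] ['frame', 'depth', 'camera_matrix', 'view'] 0.9959407552083334
0.1 [0.24662026 0.54670656 0.22962845] [-2.36728617e-04  2.10323677e-01  9.77631438e-01 -8.16708914e-04] 0.0879890989271407
```

View pics/top0.png

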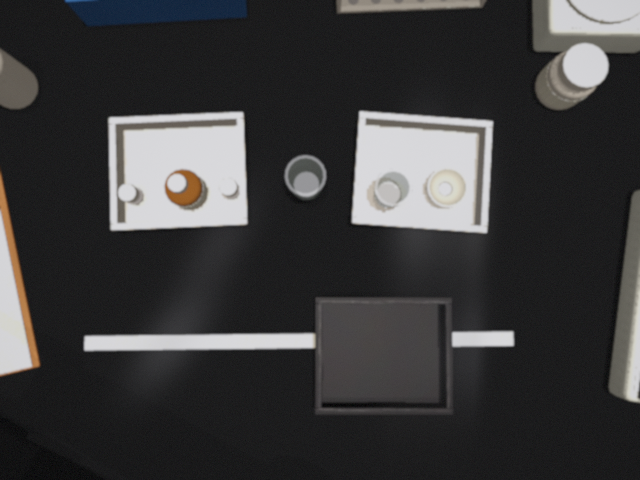

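View pics/scene0.png

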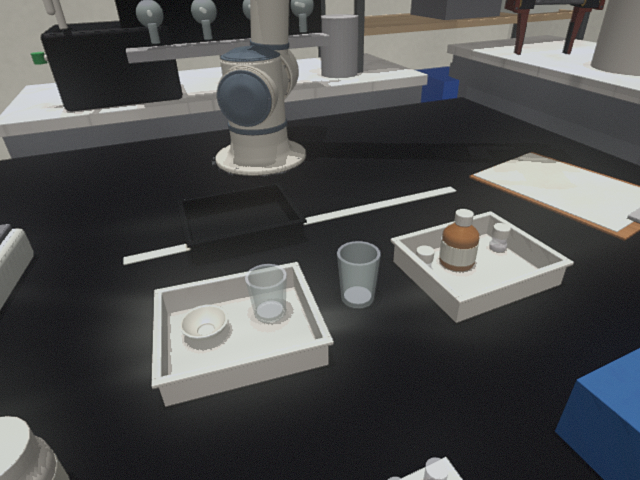

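The bottle tray is the left one (top view, corners about (109,114), (244,112), (247,224), (110,230)), with the bottle at (183,187). The tape runs from (85,343) to (513,339), and a black tray covers part of it. Next I'll measure.

```bash
cat > h.py <<'E'
from bench import *
import cv2,numpy as np
def ray(g,uv,z):
    K,V=g["camera_matrix"],g["view"]; R=V[:3,:3]; c=-R.T@V[:3,3]
    uv=np.atleast_2d(uv).astype(float)
    d=np.c_[(uv[:,0]-K[0,2])/K[0,0],-(uv[:,1]-K[1,2])/K[1,1],-np.ones(len(uv))]@R
    return c+d*((z-c[2])/d[:,2])[:,None]
def pts(g):
    v,u=np.mgrid[:480,:640]; K,V=g["camera_matrix"],g["view"]; d=g["depth"]
    P=np.stack([(u-K[0,2])/K[0,0]*d,-(v-K[1,2])/K[1,1]*d,-d],-1)
    return (P-V[:3,3])@V[:3,:3]
def white(g):
    f=g["frame"].astype(int); return ((f.min(2)>110)&(f.max(2)-f.min(2)<45)).astype(np.uint8)
def fit(P):  # x = a + b*y robust
    vx,vy,x0,y0=cv2.fitLine(P[:,:2].astype(np.float32),cv2.DIST_HUBER,0,1e-4,1e-4).ravel()
    return x0-y0*vx/vy, vx/vy
def tape(g):
    m=white(g); n,l,s,_=cv2.connectedComponentsWithStats(m); Q=[]
    for i in range(1,n):
        if s[i,4]>300:
            q=ray(g,np.argwhere(l==i)[:,::-1],0)
            if np.ptp(q[:,0])<.035 and np.ptp(q[:,1])>.05: Q.append(q)
    return Q
def tray(g,y0):  # outer rim edges at z=.04 of the tray nearest y0
    cs,_=cv2.findContours(white(g),cv2.RETR_EXTERNAL,cv2.CHAIN_APPROX_NONE)
    c=[c for c in cs if 9000<cv2.contourArea(c)<25000]
    c=min(c,key=lambda c:abs(ray(g,c[:,0].mean(0),.04)[0,1]-y0))
    P=ray(g,c[:,0],.04)[:,:2]
    (cx,cy),wh,a=cv2.minAreaRect(P.astype(np.float32)); B=cv2.boxPoints(((cx,cy),wh,a))
    B=B[np.argsort(B[:,0])]; out={}
    for nm,b in (("near",B[:2]),("far",B[2:])):
        b=b[np.argsort(b[:,1])]; t=(b[1]-b[0]); L=np.linalg.norm(t); t/=L
        s=(P-b[0])@t; e=np.abs((P-b[0])@[t[1],-t[0]])
        out[nm]=fit(P[(s>.1*L)&(s<.9*L)&(e<.008)])
    return out,(cx,cy),wh,P
E
python3 - <<'E'
from h import *
g=dict(np.load("top0.npz"))
Q=tape(g)
for q in Q: print("tape",q.min(0),q.max(0),fit(q))
print("tapeall",fit(np.vstack(Q)))
for y in(.25,-.15):
    o,c,wh,P=tray(g,y); print(o,c,wh,P[:,1].min(),P[:,1].max())
W=pts(g)
for uv in[(177,180),(183,195),(228,183),(127,189),(305,160),(178,117),(178,227),(178,140),(40,340),(384,300)]: print(uv,W[uv[1],uv[0]].round(3))
Y=W[:,:,1];X=W[:,:,0];Z=W[:,:,2]
m=(Z>.033)&(Z<.048)&(Y>.1)&(Y<.5)&(X>.45)&(X<.8); print("rim",[ (A[m].min().round(4),A[m].max().round(4)) for A in(X,Y)],np.median(Z[m]))
E
```

```text
tape [ 0.83114569 -0.26168657  0.        ] [ 0.85199922 -0.05201437  0.        ] (np.float32(0.83708537), np.float32(-0.041054003))
tape [ 3.31606275e-01 -3.07352306e-01 -1.11022302e-16] [ 3.54207177e-01 -2.16922293e-01  1.11022302e-16] (np.float32(0.33882487), np.float32(-0.014950988))
tape [ 3.19705373e-01 -1.96275830e-02 -1.11022302e-16] [3.47888036e-01 3.14013249e-01 1.11022302e-16] (np.float32(0.33702245), np.float32(-0.022681624))
tapeall (np.float32(0.3389519), np.float32(-0.047930013))
{'near': (np.float32(0.505606), np.float32(-0.058042567)), 'far': (np.float32(0.6669919), np.float32(-0.058512766))} (0.5759714841842651, 0.17718428373336792) (0.16243423521518707, 0.19214676320552826) 0.07760335410962983 0.2772146335009634
{'near': (np.float32(0.50893986), np.float32(0.060803268)), 'far': (np.float32(0.67032784), np.float32(0.060211863))} (0.579499363899231, -0.16806280612945557) (0.1920861154794693, 0.16264159977436066) -0.2685074718649184 -0.06773338075374234
(177, 180) [0.554 0.165 0.088]
(183, 195) [0.537 0.161 0.068]
(228, 183) [0.558 0.105 0.044]
(127, 189) [0.548 0.245 0.044]
(305, 160) [ 0.588 -0.003  0.062]
(178, 117) [0.652 0.178 0.041]
(178, 227) [0.496 0.174 0.039]
(178, 140) [0.628 0.187 0.003]
(40, 340) [0.333 0.377 0.   ]
(384, 300) [ 0.398 -0.115  0.038]
rim [(np.float64(0.4906), np.float64(0.8)), (np.float64(0.1), np.float64(0.4321))] 0.03976548607447532
```

```bash
cat >> h.py <<'E'
def tapeline(g): # two good parts, edges averaged: bin by y
    q=np.vstack([q for q in tape(g) if q[:,0].mean()<.45]); 
    b=np.round(q[:,1]/.01); C=[]
    for k in np.unique(b):
        s=q[b==k]; w=np.ptp(s[:,0])
        if .016<w<.026: C.append([(s[:,0].min()+s[:,0].max())/2,s[:,1].mean()])
    C=np.array(C); b,a=np.polyfit(C[:,1],C[:,0],1); r=C[:,0]-a-b*C[:,1]; C=C[abs(r)<.002]
    b,a=np.polyfit(C[:,1],C[:,0],1); return a,b,len(C),np.std(C[:,0]-a-b*C[:,1])
def quat(th,flip=False): # tool down, jaw direction at yaw th from +y
    a=-th/2+(np.pi/2 if flip else 0); return np.array([0,np.sin(a),np.cos(a),0])
E
python3 - <<'E'
from h import *
g=dict(np.load("top0.npz"))
print("tape",tapeline(g))
W=pts(g);X,Y,Z=W[...,0],W[...,1],W[...,2]
def mx(x0,x1,y0,y1):
    m=(X>x0)&(X<x1)&(Y>y0)&(Y<y1)&(g["depth"]>0); return Z[m].max().round(3),np.percentile(Z[m],99).round(3),m.sum()
print("behind",mx(.665,.76,.06,.30),mx(.665,.735,.08,.3),"left",mx(.4,.9,.3,.6),"tray",mx(.5,.65,.08,.27))
f=g["frame"].astype(int); m=((f[...,2]>f[...,0]+60)&(Y<.3)&(Z>.05)); print("bottle",X[m].min(),X[m].max(),Y[m].min(),Y[m].max(),Z[m].max())
for fl in(False,True):
  for p in((.68,.178,.25),(.68,.178,.02),(.5,.178,.02)):
    q=inverse_kinematics(p,quat(.058,fl)); print(fl,p,None if q is None else np.round(q,2))
E
```

```text
tape (np.float64(0.3369979506814459), np.float64(-0.022396197447426307), 44, np.float64(0.00032477544827868264))
behind (np.float64(0.005), np.float64(0.003), np.int64(9697)) (np.float64(0.005), np.float64(0.003), np.int64(6513)) left (np.float64(0.102), np.float64(0.078), np.int64(29696)) tray (np.float64(0.092), np.float64(0.088), np.int64(14454))
bottle 0.4242374889012385 0.5729735944932305 -0.02128297449357122 0.18754012674450657 0.8187120954623858
False (0.68, 0.178, 0.25) [ 0.21  0.39  0.85 -0.    1.9  -1.42]
False (0.68, 0.178, 0.02) [ 0.21  0.42  1.22 -0.    1.5  -1.42]
False (0.5, 0.178, 0.02) [ 0.28 -0.03  1.73 -0.    1.44 -1.35]
True (0.68, 0.178, 0.25) [ 0.21  0.39  0.85 -0.    1.9   1.72]
True (0.68, 0.178, 0.02) [ 0.21  0.42  1.22 -0.    1.5   1.72]
True (0.5, 0.178, 0.02) [ 0.28 -0.03  1.73 -0.    1.44  1.79]
```

Run:
```python
from h import *
g=get_image("wrist"); V=g["view"]; s=state()
print("wrist cam rel TCP", -V[:3,:3].T@V[:3,3]-s["ee_pos"])
th=.058; n=np.array([np.cos(th),np.sin(th)]); p=np.array([.576,.177])+n*.107
move_to([*p,.22],quat(th))
move_l([*p,.09],.15); move_l([*p,.019],.08)
s=state(); print(s["time"],s["ee_pos"],s["ft_force"],s["finger_gap"])
for nm in("scene","top"):
    g=get_image(nm); np.savez(nm+"1.npz",**g); cv2.imwrite(f"pics/{nm}1.png",g["frame"])
a=cv2.imread("pics/scene1.png");b=cv2.imread("pics/top1.png");cv2.imwrite("pics/m1.png",cv2.resize(np.vstack([a[120:,],b[60:400]]),None,fx=.85,fy=.85))
```

```text
wrist cam rel TCP [-0.0661167   0.02894965  0.15508358]
4.2417 [0.68330706 0.18331697 0.01993152] [0.20535451 0.38661659 0.05068696] 0.08762803840298833
```

View pics/m1.png

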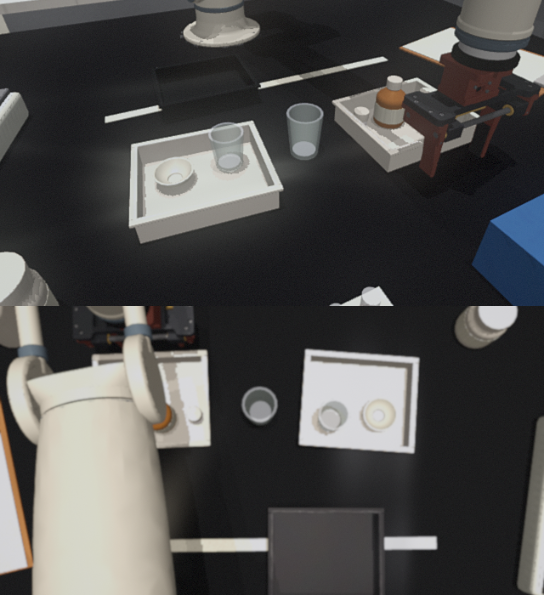

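The fingers stand behind the far wall with the bottle clear of the gripper. I'll drag to 12 mm short of the target, turning the tray on the way, then check.

Run:
```python
from h import *
th=.0224; n=np.array([np.cos(th),np.sin(th)]); F=np.array([.3331,.172])+n*.170
z=.019
move_l([*(F+n*.04),z],.05,quat(th)); s=state(); print(s["time"],s["ee_pos"],s["ft_force"])
move_l([*(F+n*.012),z],.04); s=state(); print(s["time"],s["ee_pos"],s["ft_force"])
move_l([*(F+n*.032),z],.06)
move_l([*(F+n*.032),.15],.15); move_to([.60,.42,.2],quat(th)) if inverse_kinematics([.60,.42,.2],quat(th)) is not None else print("noik")
print(state()["time"])
for nm in("scene","top"):
    g=get_image(nm); np.savez(nm+"2.npz",**g); cv2.imwrite(f"pics/{nm}2.png",g["frame"])
a=cv2.imread("pics/scene2.png");b=cv2.imread("pics/top2.png");cv2.imwrite("pics/m2.png",cv2.resize(np.vstack([a[120:,],b[60:400]]),None,fx=.85,fy=.85))
try:
    t=tapeline(g)[:3]; print(t); print(tray(g,.17)[:3])
except Exception as e: print(e)
```

```text
7.2917 [0.54309621 0.17668995 0.01897422] [ 2.40135824  0.13531946 -1.86812585]
8.1417 [0.51471568 0.17617085 0.01916037] [ 0.34217453  0.41894694 -0.34702403]
10.6583
(np.float64(0.3398282606421325), np.float64(-0.011724174183989508), 10)
({'near': (np.float32(0.32961574), np.float32(-0.011618258)), 'far': (np.float32(0.5085603), np.float32(-0.026977362))}, (0.41650494933128357, 0.1405487060546875), (0.17862817645072937, 0.31703054904937744))
```

View pics/m2.png

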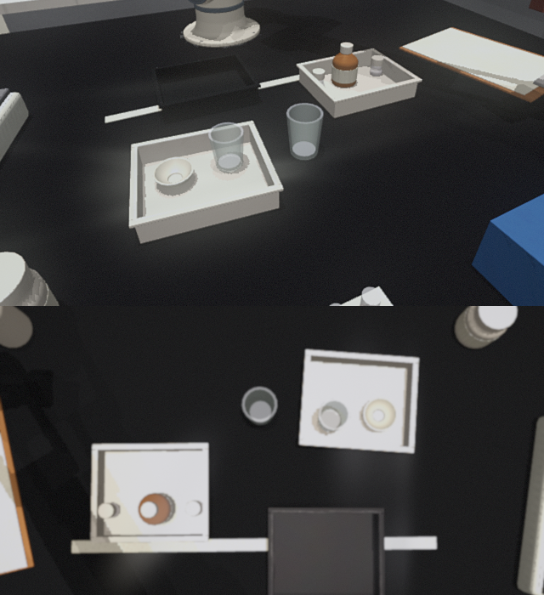

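The tray is square to the tape and just short of it, with the bottle upright. I'll measure its far edge precisely, since the near edge merges with the tape in the mask.

```bash
cat >> h.py <<'E'
def edge(g,x0,y0,y1,z=.04,sgn=-1): # horizontal image edge of strongest dark->white (sgn) near world x0, subpixel
    gr=cv2.GaussianBlur(cv2.cvtColor(g["frame"],cv2.COLOR_BGR2GRAY),(3,3),0).astype(float)
    W=ray(g,np.argwhere(np.ones((480,640)))[:,::-1],z).reshape(480,640,3); P=[]
    d=-sgn*np.gradient(gr,axis=0)
    for u in range(640):
        v=np.where((abs(W[:,u,0]-x0)<.010)&(W[:,u,1]>y0)&(W[:,u,1]<y1))[0]
        if len(v)<8: continue
        w=np.clip(d[v,u],0,None); k=w.argmax(); s=slice(max(k-3,0),k+4); w=w[s]
        if w.max()>12: P.append([u,(w*v[s]).sum()/w.sum()])
    q=ray(g,np.array(P),z); b,a=np.polyfit(q[:,1],q[:,0],1); r=q[:,0]-a-b*q[:,1]; q=q[abs(r)<.0015]
    b,a=np.polyfit(q[:,1],q[:,0],1); return a,b,len(q)
E
python3 - <<'E'
from h import *
a,b,_,_=tapeline(dict(np.load("top0.npz")))
ym=.172; xt=a+b*ym; print("tape",xt,b)
for f,xf,xn in(("top0.npz",.6566,.4953),("top2.npz",.504,.344)):
    g=dict(np.load(f))
    F=edge(g,xf,.095,.255,sgn=-1); print(f,"far",F[0]+F[1]*ym,F)
    if f=="top0.npz": N=edge(g,xn,.095,.255,sgn=1); print("near",N[0]+N[1]*ym,N)
    # tape edges, at z=0
    for k in(.01,-.01):
        for yy in((.28,.31),(0.0,.06),(-.29,-.23)):
            try:
                T=edge(g,xt+k,*yy,z=0,sgn=-1 if k>0 else 1); print("tape",k,yy,T[0]+T[1]*np.mean(yy)-(a+b*np.mean(yy)),T[2])
            except Exception as e: print(yy,"x")
g=dict(np.load("top2.npz")); c=g["frame"][300:420,70:270]; cv2.imwrite("pics/c2.png",cv2.resize(c,None,fx=4,fy=4,interpolation=cv2.INTER_CUBIC))
E
```

```text
tape 0.33314580472048855 -0.022396197447426307
top0.npz far 0.6573912585445583 (np.float64(0.6675550577507545), np.float64(-0.05909185584997847), 114)
near 0.4954139003130147 (np.float64(0.5057998693535809), np.float64(-0.06038354093352465), 115)
tape 0.01 (0.28, 0.31) 0.01102352353625996 21
tape 0.01 (0.0, 0.06) 0.011031581432323134 41
tape 0.01 (-0.29, -0.23) 0.008672507782446326 42
tape -0.01 (0.28, 0.31) -0.01100677681527995 21
tape -0.01 (0.0, 0.06) -0.011072089539654273 42
tape -0.01 (-0.29, -0.23) -0.011931774020102925 41
top2.npz far 0.5043592403371512 (np.float64(0.5082703171305442), np.float64(-0.0227388185662382), 115)
tape 0.01 (0.28, 0.31) 0.010816325480203837 20
tape 0.01 (0.0, 0.06) 0.011028855828785378 41
tape 0.01 (-0.29, -0.23) 0.008672353437039482 42
tape -0.01 (0.28, 0.31) -0.010897387826598826 21
tape -0.01 (0.0, 0.06) -0.011083335971050101 42
tape -0.01 (-0.29, -0.23) -0.011933767437861786 41
```

View pics/c2.png

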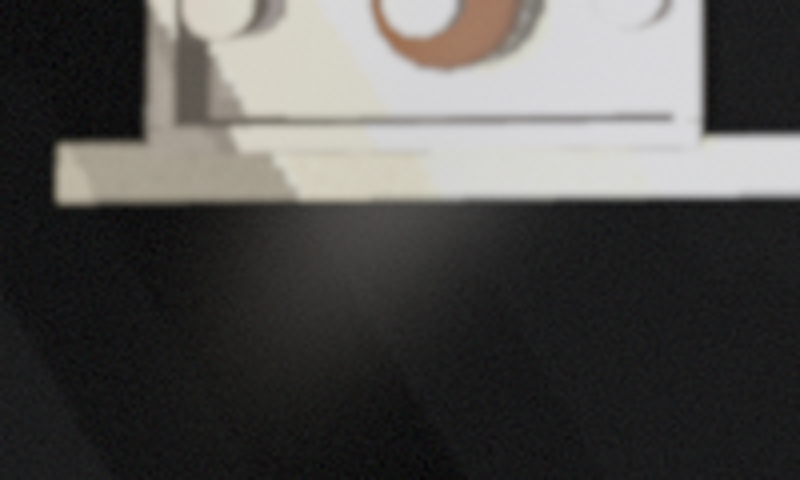

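Run:
```python
from h import *
g=dict(np.load("top2.npz")); print("lip px->",ray(g,[(207,337.5)],.04))
th=.0224; n=np.array([np.cos(th),np.sin(th)]); F=np.array([.3331,.172])+n*.170; z=.019
F1=F+n*.0012
move_to([*(F+n*.034),.12],quat(th)); move_l([*(F+n*.034),z],.1)
move_l([*F1,z],.04); s=state(); print(s["time"],s["ee_pos"],s["ft_force"])
move_l([*(F1+n*.025),z],.06); move_l([*(F1+n*.025),.15],.15); move_to([.60,.42,.2],quat(th))
print(state()["time"])
for nm in("scene","top"):
    g=get_image(nm); np.savez(nm+"3.npz",**g); cv2.imwrite(f"pics/{nm}3.png",g["frame"])
a=cv2.imread("pics/scene3.png");c=g["frame"][300:420,70:270]
cv2.imwrite("pics/m3.png",np.vstack([a[120:420],cv2.resize(c[:90],(640,288),interpolation=cv2.INTER_CUBIC)]))
E=edge(g,.494,.095,.255); print("far",E[0]+E[1]*.172,E,"near est",E[0]+E[1]*.172-.0008-.16,"tape .3331")
g0=dict(np.load("top0.npz")); print([np.subtract(edge(g,x,-.24,-.09),edge(g0,x,-.24,-.09))[:2] for x in(.66,)])
```

```text
lip px-> [[0.34375564 0.12898729 0.04      ]]
13.9167 [0.50403355 0.17585775 0.01905572] [ 0.46129768  0.14978985 -0.42687933]
16.5167
far 0.4940877129225319 (np.float64(0.4977107174669071), np.float64(-0.02106397990915803), 115) near est 0.3332877129225319 tape .3331
[array([-3.18184943e-05, -2.00628899e-04])]
```

View pics/m3.png

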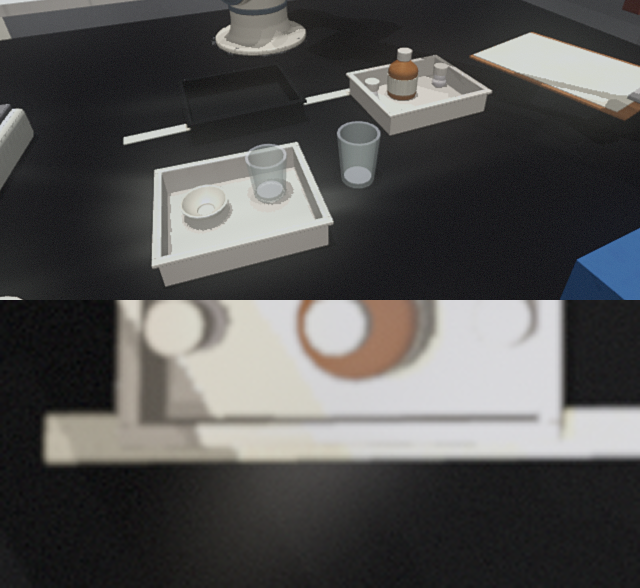

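The near edge lies mid-tape, at about row 437 of the tape's 410–462. The bottle is standing and the arm is clear.

```bash
python3 -c "
from bench import *
print(state()['time'],state()['ft_force']); job_done()"
```

```text
16.6167 [-0.12681182 -0.93900296  0.15069599]
the job is handed in; nothing more can be done
```

The bottle tray (the left one) now has its near edge on the tape line and parallel to it. I reached over it with the gripper open, set both fingertips behind its far wall and dragged it along the bench. The first stroke squared the tray and stopped about 10 mm short. After a camera check, a second short stroke finished it. I then backed off and handed in at 16.6 s.

Last checks:
- **Position:** the near edge is about 0.2 mm from the tape's centre (0.3333 m against 0.3331 m). I worked this out from the far edge, because the near edge blends into the tape from above; the close-up also shows it mid-tape.
- **Angle:** the tray's slope is -0.0211 and the tape's is -0.0224, so they agree to about 0.1°. The right end of the tape measured about 1.6 mm off the straight-line fit. That puts the tape's own angle in doubt by up to about 0.2°.
- **Other items:** the bottle and vials are upright in the tray. The other tray moved less than 0.1 mm, and the glass beaker looks undisturbed.
- **Forces:** at the stops where I read it, the wrist force was about 3 N or less; I did not log it during the drags.

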